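# Lock the lever pin of the pellet extractor with its R-clip

## Robot

A 7-joint arm with a two-finger parallel gripper is mounted at the origin on a cart in front of the work surface, level with it; the furniture and walls round the work are solid. World frame = base frame: x ahead of the robot, y to its left, z up, the work surface at z = 0. Lengths are in m, angles in rad, forces in N, time in s.
With the tool pointing down it reaches from about 0.425 to 1.025 m from the base axis. Payload 3.6 kg.
Tool frame: the origin (TCP) lies at the very end of the fingers, on their centre line; the grasp point (between the pads) lies behind it (ctrl.pinch_z is the z of the grasp point in the tool frame, in m); z points along the fingers, y is the line along which they close (so a half turn about z gives the same grasp; the last joint's range is limited). The gripper opens to 85 mm and grips with 20 to 120 N. Pads are 22 mm wide; open, the fingers measure 114 mm over their backs; the gripper's body (76 mm by 85 mm) begins 54 mm behind the grasp point. The pads swing forward as they close: fully open they stand 13 mm farther back than shut.
Start: joints at [-1.276, 0.591, 0.048, 1.609, -0.033, 0.943, -0.034], TCP at [0.274, 0.671, 0.231] pointing down, gripper open.
Joint ranges: [-2.69, 2.69], [-0.47, 2.24], [-1.27, 1.36], [0.19, 2.51], [-1.53, 4.68], [0.08, 2.07], [-3.09, 3.09]. Speed limits (rad/s): [2.57, 2.57, 3.14, 3.14, 3.14, 3.14, 3.14].

## Interface

Orientations are given as a unit quaternion [x, y, z, w].
In Python, from workcell import ctrl gives the robot as it stands.
- The arm moves only by the tool drive_tool, never from a script. Its arguments are lists of equal length, an entry for each row: "xyz": the shift along the tool's x, y, z in mm, a list of three; "rotation": the turn, a rotation vector about the tool's x, y, z in degrees, a list of three; "jaw": the finger opening in mm, from 0 to 85.4. A call has 1 to 8 rows; each row is the pose to reach, as a shift and turn from the pose commanded when the call began, along the tool's axes at that moment; what a row does not reach only later rows make up. A row lasts 1/10 s, in which the tool goes at most 50 mm and 8.59 degrees, less where a joint would pass 70% of its speed; a pose out of reach is approached as far as the arm can. A call with a gripper value outside its range is refused whole. The fingers move at their own pace and stop on an object; the grip force is fixed at half the most. Time passes only in rows, so rows that repeat a pose let the fingers close. It gives the time, the measured TCP pose, the force, the opening and the grip force at its end, in the units of the state.
- ctrl.get_state(): the state, without advancing time (a new reading comes with each control period).
- ctrl.read_camera(name): name is "scene" or "top"; returns the picture (384x512x3 uint8, blue, green, red); there is no depth.
- ctrl.calibration(name): a dict with "K" (3x3 intrinsics, pixels), "eye" and "attitude" of the camera in the world. Camera axes: x right, y up, looking along -z (the intrinsics and any distortion apply to the point x, -y, -z); pixel columns grow to the right and rows downward; lengths in m; the calibration is good to about 2 mm. A picture is of the moment at which its call begins. calibration takes no time and is no camera call.
- ctrl.close_job(): hands the job in; it is judged then, once.
The state is a dict: "clock": time; "joint_pos": joint angles; "joint_vel": joint speeds; "joint_torque": joint torques, N m; "tcp_pos": TCP position; "ee_rot": TCP orientation; "contact_force": force on the tool from outside, world axes, zero at the start; "wrist_torque": the same for the moment, N m; "opening": finger opening in m; "gripper_force": force on a finger pad.
Only numpy, scipy, OpenCV 4.12 (cv2) and the standard library are available. Lean on these libraries where they do the work, as an engineer would, in place of code of your own. Each camera call takes 0.05 s, during which the arm holds its last target. There are 200 camera calls.

## Task

The hinge pin of the pellet extractor's lever has worked its way out: push it fully home, then take the R-clip from its little stand, put its straight leg down through the cross hole in the end of the pin and press until the bow springs over the pin and the clip sits fully home. The pin may have turned a little, so feel for the hole and never force the clip (no more than 25 N on it). Leave the clip in place, let go of it, and leave the other things on the bench where they are.

Things in the scene. Friction and masses are not known exactly. Their poses are not given: they have to be found in the camera images.
- stand: pellet extractor, fixed: grey base 110 x 90 x 10 mm, two upright lugs (40 mm wide, rounded tops 82 mm above the bench, outer faces at y = -23 and +23 mm), between them the eye of a dark lever that runs out to +x, a black ball at its end (147 mm from the origin). Origin: centre of the base's underside. The steel pin runs along the stand's y axis through both lugs, its axis 62 mm above the origin.
- pin_slide (a joint): how far the pin is drawn out towards the stand's -y, in m: 0 = fully home (head against the lug, a hard stop), 0.024 to 0.032 at the start. It slides along y with about 3 N of friction plus some damping, so push slowly.
- pin_head (a point): middle of the outer (-y) face of the pin's head, a disc 34 mm across and 8 mm thick; pushing here along +y drives the pin home. Axes as the stand's; moves with the pin.
- pin_centre (a point): point on the pin's axis at the middle of its cross hole, 69 mm to +y of pin_head; 15 mm outside the +y lug once the pin is home. Axes as the stand's; moves with the sliding pin but does not show its turn. The pin is 24 mm in diameter and ends 15 mm beyond this point. The hole is 8.4 mm wide, right through, its edges slightly broken.
- pin_top (a point): highest point of the pin's surface over pin_centre, 12 mm above it. The pin is turned by an unmeasured amount, so the upper mouth of the hole lies up to 7 mm from here to the stand's -x or +x (the hole leans up to 0.6 rad either way). The pin turns about its axis against stiff friction (0.05 N m): the leg's end, once caught in the mouth, can push it upright sideways.
- clip: R-clip of smooth 6 mm steel wire, 104 mm tall, upright in its stand at the start. Origin on the straight leg's axis, at the height of the pin's centre when the clip is home. z up along the leg, x from leg to bow, y square to the clip's flat plane. The bow bulges round the pin's side 15.3 mm from the origin, narrows to x = 9.4 mm at z = -12 mm and flares to x = 16 mm at z = -22 mm (wire centres).
- clip_coil (a point): centre of the clip's coil at its top, clip x = 12, z = 52 mm: two turns side by side, 30 mm outer diameter, 12 mm thick along the clip's y. Grip it here across its flat faces.
- clip_tip (a point): the flat end of the clip's straight leg, 37 mm below the clip's origin; its last 2 mm taper from 6 to 4.4 mm wide.
- bow (a joint): angle by which the bow is sprung away from the leg, rad: 0 relaxed, about 0.06 as its narrow part rides over the pin's widest part. Spring 7 N m/rad about the coil's centre. Pressing it over takes roughly 4 to 8 N; then it snaps in, and the bow's shoulder, on top of the pin, resists further pushing.
- holder: the clip's stand, fixed: aluminium foot 64 mm across, 8 mm thick (origin: centre of its underside), with an upright tube 11.6 mm outside, 8 mm inside, top 48 mm above the bench. The clip's leg stands in the tube on its bottom, with 1 mm play all round, and lifts straight out.
- screwdriver: screwdriver, lying on the bench, bystander, 173 mm long
- tape_roll: roll of tape lying flat, bystander, 82 mm across, 19 mm high
- spanner: small open-ended spanner lying flat, bystander, 157 mm long
- pellet_cup: small round metal cup, bystander, 38 mm across, 10 mm high
- hex_key: angled hex key lying flat, bystander, 105 mm long
- spare_rotor: toothed plastic rotor, bystander, 65 mm across, 40 mm high

How it is judged:
By the outcome, as a careful person would: the job done as asked, in the order asked, and still so for the second after the job is handed in, with the robot touching nothing.
It also fails if it takes over 72 s, if anything falls off the work surface, if the arm or the gripper's body presses on something with over 40 N, if the wrist force passes 120 N, or if a joint passes its speed limit or range.

## Working session

There is one attempt and no reset: what is moved stays moved. The work goes in short steps, Python scripts to look and compute and a tool call to move; the robot and the scene stay as the last step left them, time stands still between calls to the robot, and variables do not carry over. Pictures are saved under pics/ and viewed, at most 10 in all, crops included, and the job is handed in when it is done.

Besides the shell and the picture viewer there is one more tool, called by a JSON object that holds its "fn" and its "kwargs". drive_tool: Moves the arm, as the interface text tells. Its arguments: {"type":"object","properties":{"xyz":{"type":"array"},"rotation":{"type":"array"},"jaw":{"type":"array"}},"required":["xyz","rotation","jaw"]}

```bash
ls; mkdir -p pics
python3 - <<'E'
from workcell import ctrl
import cv2
s=ctrl.get_state();print(s,ctrl.pinch_z)
for n in("scene","top"):
    cv2.imwrite(f"pics/{n}0.png",ctrl.read_camera(n));print(n,ctrl.calibration(n))
E
```

```text
pics
{'clock': 0.0, 'joint_pos': array([-1.27650903,  0.59213155,  0.04827719,  1.60983228, -0.03331516,
        0.94266881, -0.03367972]), 'joint_vel': array([-0.00090382,  0.00037508,  0.00013757,  0.00088842,  0.00127364,
        0.00109415,  0.00146765]), 'joint_torque': array([ 1.20816744e-04, -5.48680472e+01,  1.54675238e+00, -1.98125088e+01,
        9.38447920e-03,  8.83666420e-03,  2.13721073e-06]), 'tcp_pos': array([0.27381785, 0.67041489, 0.23012764]), 'ee_rot': array([ 1.92626725e-01,  9.81271469e-01, -1.10554182e-03, -1.64877172e-04]), 'contact_force': array([ 0.00616089,  1.11973491, -0.41456891]), 'wrist_torque': array([ 0.01843496,  0.01329697, -0.01949396]), 'gripper_force': 0.0, 'opening': 0.08511395316909444} -0.0187
scene {'K': array([[419.53873154,   0.        , 251.90048894],
       [  0.        , 419.53873154, 194.77390354],
       [  0.        ,   0.        ,   1.        ]]), 'eye': array([-0.11034801, -0.46626067,  0.75697937]), 'attitude': array([ 0.36372642, -0.20579186, -0.44318821,  0.79305549])}
top {'K': array([[396.38949224,   0.        , 253.73909811],
       [  0.        , 396.38949224, 186.9780729 ],
       [  0.        ,   0.        ,   1.        ]]), 'eye': array([ 0.4053814 , -0.05585349,  0.97246982]), 'attitude': array([ 0.06469421, -0.06145069, -0.70388117,  0.70469126])}
```

View pics/scene0.png

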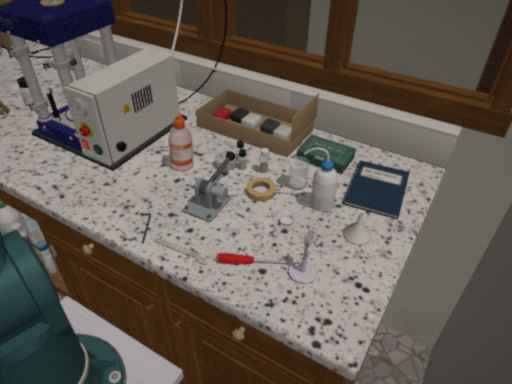

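View pics/top0.png

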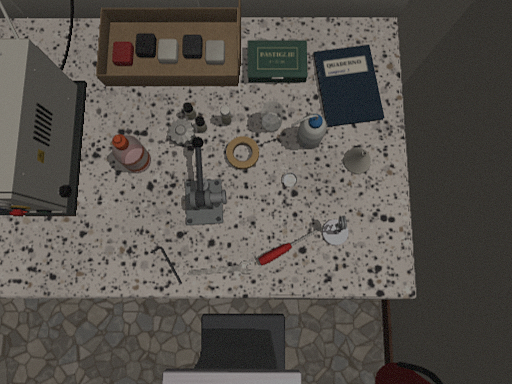

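Scene: extractor near (208,195), clip stand at (303,270). Top: extractor at (203,200) with the lever running up, clip stand at (335,232). Next I'll zoom both.

```bash
cat > h.py <<'E'
import numpy as np, cv2
from scipy.spatial.transform import Rotation as R
from workcell import ctrl
C={n:ctrl.calibration(n) for n in("scene","top")}
def ray(n,u,v):
    c=C[n];d=np.linalg.inv(c["K"])@[u,v,1];return c["eye"],R.from_quat(c["attitude"]).apply([d[0],-d[1],-d[2]])
def onz(n,u,v,z):
    e,d=ray(n,u,v);return e+d*(z-e[2])/d[2]
def proj(n,p):
    c=C[n];q=R.from_quat(c["attitude"]).inv().apply(np.asarray(p)-c["eye"]);q=c["K"]@[q[0],-q[1],-q[2]];return q[:2]/q[2]
def tri(a,b):
    (e1,d1),(e2,d2)=ray("scene",*a),ray("top",*b)
    s=np.linalg.lstsq(np.c_[d1,-d2],e2-e1,rcond=None)[0];p,q=e1+d1*s[0],e2+d2*s[1];return (p+q)/2,np.linalg.norm(p-q)
E
python3 - <<'E'
from h import *
t=cv2.imread("pics/top0.png");s=cv2.imread("pics/scene0.png")
f=lambda im,u,v,w,h,k:cv2.resize(im[v:v+h,u:u+w],None,fx=k,fy=k,interpolation=cv2.INTER_CUBIC)
a=np.hstack([f(t,170,130,66,100,6),f(t,300,200,66,100,6)[:600]])
b=np.hstack([f(s,175,145,66,80,6),f(s,275,220,60,80,6)])
cv2.imwrite("pics/tz.png",a);cv2.imwrite("pics/sz.png",b)
E
```

```text
(no output)
```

View pics/tz.png

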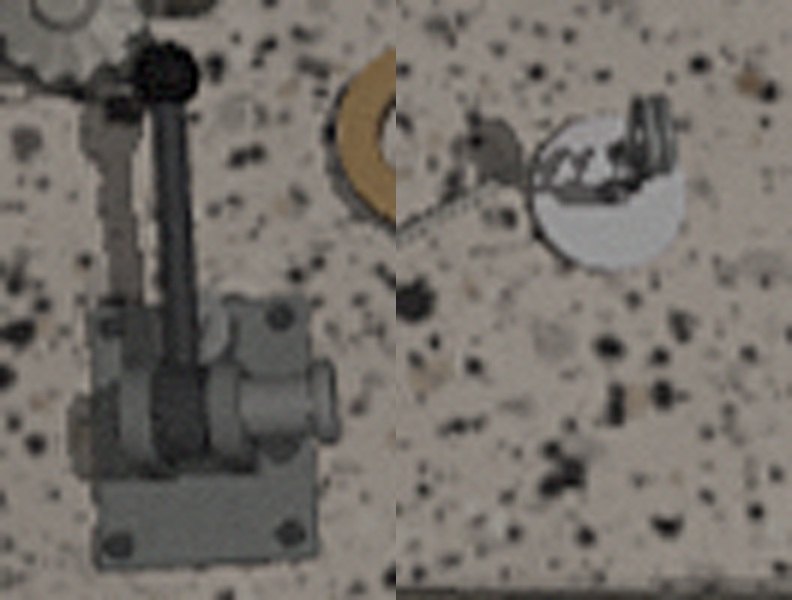

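View pics/sz.png

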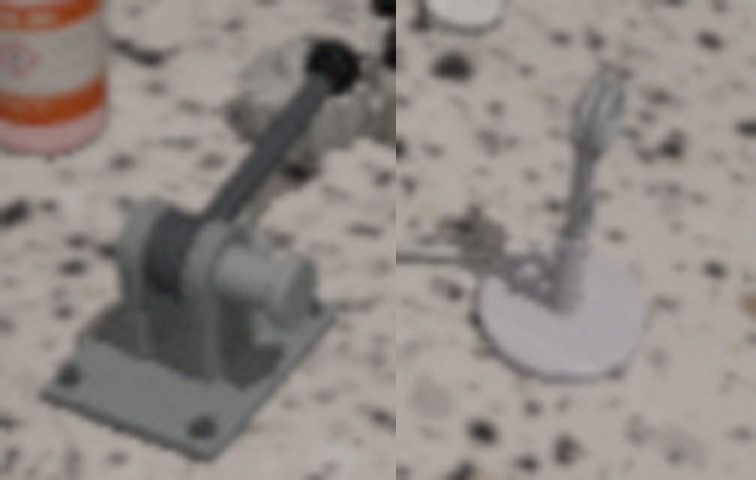

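Top crop: base corners around (97,568), (318,552), (308,297) and (90,305). Ball at (168,72), pin head at right (325,400), foot circle centred at (608,193), and the coil edge-on at (650,133). Scene crop: coil at (600,110), ball at (333,68), head face centred at about (295,293).

Run:
```python
from h import *
np.set_printoptions(precision=4,suppress=True)
T=lambda x,y:(170+x/6,130+y/6); T2=lambda x,y:(300+(x-396)/6,200+y/6)
S=lambda x,y:(175+x/6,145+y/6); S2=lambda x,y:(275+(x-396)/6,220+y/6)
c=[onz("top",*T(*p),.010)[:2] for p in [(97,568),(318,552),(308,297),(90,305)]]
print(np.array(c),np.mean(c,0),[np.linalg.norm(c[i]-c[i-1]) for i in range(4)])
cs=[onz("scene",*S(*p),.010)[:2] for p in [(42,392),(210,460),(337,312)]]
print("scene corners",np.array(cs))
print("ball",tri(S(333,68),T(168,72)))
print("head",tri(S(295,293),T(333,402)))
print("coil",tri(S2(600,110),T2(650,133)))
t=cv2.imread("pics/top0.png")
print("foot",onz("top",*T2(608,193),.008), onz("scene",*S2(562,300),.008))
for a in [(530,193),(686,193),(608,116),(608,271)]: print(onz("top",*T2(*a),.008)[:2])
```

```text
[[0.4861 0.1126]
 [0.4926 0.0233]
 [0.5979 0.029 ]
 [0.5945 0.119 ]] [0.5428 0.071 ] [np.float64(0.10861447909903849), np.float64(0.08959021663426159), np.float64(0.10543383391295533), np.float64(0.09001625119814304)]
scene corners [[0.4846 0.1096]
 [0.4887 0.0223]
 [0.5968 0.0297]]
ball (array([0.6726, 0.0792, 0.0809]), np.float64(0.0012362040758613006))
head (array([0.5452, 0.0141, 0.0658]), np.float64(0.0009461741977617649))
coil (array([ 0.4848, -0.2472,  0.1013]), np.float64(0.0017954535510096832))
foot [ 0.4685 -0.2489  0.008 ] [ 0.4733 -0.2473  0.008 ]
[ 0.4685 -0.2175]
[ 0.4686 -0.2804]
[ 0.4996 -0.25  ]
[ 0.4374 -0.2479]
```

```bash
cat >> h.py <<'E'
np.set_printoptions(precision=4,suppress=True)
O=np.array([.543,.0705,0]);YAW=.062
def W(x,y,z): return O+R.from_euler("z",YAW).apply([x,y,z])
def Sf(p): return R.from_euler("z",-YAW).apply(np.asarray(p)-O)
def plan(p,az=np.pi/2+YAW):
    "shift mm / rotvec deg in tool axes; az = azimuth of tool y, tool z down"
    s=ctrl.get_state();Q=R.from_quat(s["ee_rot"])
    y=np.array([np.cos(az),np.sin(az),0]);z=np.array([0,0,-1.]);G=R.from_matrix(np.c_[np.cross(y,z),y,z])
    print("shift",np.round(Q.inv().apply(np.asarray(p)-s["tcp_pos"])*1e3,1),"rot",np.round((Q.inv()*G).as_rotvec(degrees=True),2))
def st():
    s=ctrl.get_state();print(s["clock"],s["tcp_pos"],"stand",Sf(s["tcp_pos"]),"F",s["contact_force"],"T",s["wrist_torque"],s["opening"],s["gripper_force"],"q",s["joint_pos"])
E
python3 -c "
from h import *
plan([.40,.35,.28]); plan(W(0,-.115,.2))
print(onz('top',130,152,.1),onz('top',85,150,.15),onz('top',75,60,.2),onz('top',210,140,.04))"
```

```text
shift [-237.9 -249.1  -49.2] rot [ -0.12  -0.02 -25.77]
shift [-525.9 -557.2   31.5] rot [ -0.12  -0.02 -25.77]
[0.6436 0.2301 0.1   ] [0.6344 0.3108 0.15  ] [0.8164 0.3247 0.2   ] [0.6903 0.0557 0.04  ]
```

{"fn": "drive_tool", "kwargs": {"xyz": [[0,0,-40],[-34,-36,-50],[-68,-71,-50],[-102,-107,-50],[-136,-143,-50],[-170,-178,-50],[-204,-214,-50],[-238,-249,-50]], "rotation": [[0,0,0],[0,0,-5],[0,0,-10],[0,0,-15],[0,0,-20],[0,0,-25.8],[0,0,-25.8],[0,0,-25.8]], "jaw": [0,0,0,0,0,0,0,0]}}

```text
clock: 0.9
tcp_pos: [0.4006, 0.3483, 0.2811]
ee_rot: [-0.031, 1.0, -0.0, -0.0]
contact_force: [1.2, 0.4, 0.6]
opening: -0.0001
gripper_force: 0.0
```

```bash
python3 -c "
from h import *
st();plan(W(0,-.115,.2));plan(W(0,-.115,.05))"
```

```text
0.9 [0.4006 0.3483 0.2811] stand [-0.1249  0.2861  0.2811] F [1.2328 0.3738 0.624 ] T [ 0.0148 -0.0596  0.0169] -8.105661105327688e-05 0.0 q [-0.7921  0.2876 -0.0113  1.993   0.0043  0.8616  0.8277]
shift [-124.7 -401.1   81.2] rot [-0.03 -0.02  0.03]
shift [-124.8 -401.1  231.2] rot [-0.03 -0.02  0.03]
```

{"fn": "drive_tool", "kwargs": {"xyz": [[-15,-48,5],[-30,-96,10],[-45,-144,15],[-60,-192,20],[-75,-240,25],[-90,-288,30],[-105,-336,35],[-120,-384,50]], "rotation": [[0,0,0],[0,0,0],[0,0,0],[0,0,0],[0,0,0],[0,0,0],[0,0,0],[0,0,0]], "jaw": [0,0,0,0,0,0,0,0]}}

```text
clock: 1.7
tcp_pos: [0.5431, -0.0217, 0.2335]
ee_rot: [-0.031, 1.0, -0.0, 0.001]
contact_force: [1.4, -0.1, -0.3]
opening: -0.0
gripper_force: 0.0
```

{"fn": "drive_tool", "kwargs": {"xyz": [[-3,-17,40],[-5,-17,80],[-5,-17,120],[-5,-17,160],[-5,-17,180],[-5,-17,181]], "rotation": [[0,0,0],[0,0,0],[0,0,0],[0,0,0],[0,0,0],[0,0,0]], "jaw": [0,0,0,0,0,0]}}

```text
clock: 2.3
tcp_pos: [0.5455, -0.0361, 0.049]
ee_rot: [-0.031, 1.0, 0.0, -0.003]
contact_force: [-0.4, 0.0, 0.7]
opening: 0.0001
gripper_force: 0.0
```

Run:
```python
from h import *
st()
f=lambda im,u,v,w,h,k:cv2.resize(im[v:v+h,u:u+w],None,fx=k,fy=k,interpolation=cv2.INTER_CUBIC)
cv2.imwrite("pics/a1.png",np.hstack([f(ctrl.read_camera("top"),170,150,90,90,4),f(ctrl.read_camera("scene"),175,145,90,90,4)]))
```

```text
2.3 [ 0.5455 -0.0361  0.049 ] stand [-0.0041 -0.1066  0.049 ] F [-0.4253  0.0286  0.71  ] T [ 0.0044  0.0541 -0.0391] 5.324795572306894e-05 0.0 q [-0.0689  0.6537  0.0722  2.1208 -0.1199  0.3775  1.7336]
```

View pics/a1.png

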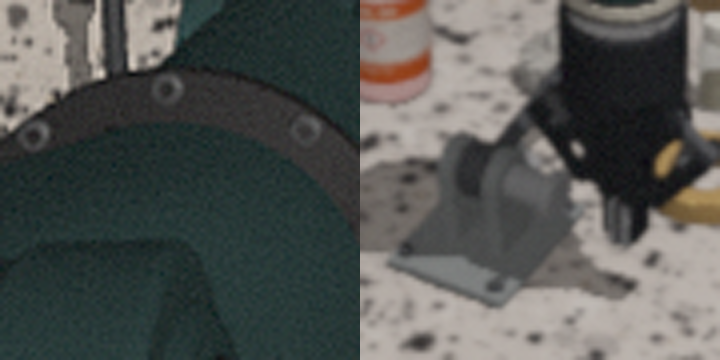

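The left half shows only the arm. The right half shows the closed fingertips near (625,235), on the -y side of the head, with the gripper clear of the lugs. I'll push slowly.

{"fn": "drive_tool", "kwargs": {"xyz": [[-4,10,-6],[-4,20,-6],[-4,25,-6],[-4,28,-6],[-4,31,-6],[-4,34,-6],[-4,37,-6],[-4,40,-6]], "rotation": [[0,0,0],[0,0,0],[0,0,0],[0,0,0],[0,0,0],[0,0,0],[0,0,0],[0,0,0]], "jaw": [0,0,0,0,0,0,0,0]}}

```text
clock: 3.2
tcp_pos: [0.5495, 0.0027, 0.058]
ee_rot: [-0.031, 1.0, -0.001, 0.0]
contact_force: [0.3, -2.6, 0.5]
opening: 0.0
gripper_force: 1.6
```

{"fn": "drive_tool", "kwargs": {"xyz": [[0,3,0],[0,6,0],[0,8,0],[0,10,0],[0,11,0]], "rotation": [[0,0,0],[0,0,0],[0,0,0],[0,0,0],[0,0,0]], "jaw": [0,0,0,0,0]}}

```text
clock: 3.7
tcp_pos: [0.5487, 0.0152, 0.058]
ee_rot: [-0.031, 1.0, 0.0, -0.0]
contact_force: [-0.1, -2.5, 0.3]
opening: -0.0005
gripper_force: 1.5
```

{"fn": "drive_tool", "kwargs": {"xyz": [[0,2,0],[0,4,0],[0,6,0],[0,7,0],[0,8,0],[0,8,0]], "rotation": [[0,0,0],[0,0,0],[0,0,0],[0,0,0],[0,0,0],[0,0,0]], "jaw": [0,0,0,0,0,0]}}

```text
clock: 4.3
tcp_pos: [0.5482, 0.0233, 0.058]
ee_rot: [-0.031, 1.0, 0.0, -0.0]
contact_force: [0.1, -1.0, 0.6]
opening: -0.0
gripper_force: 1.2
```

{"fn": "drive_tool", "kwargs": {"xyz": [[0,1,0],[0,2,0],[0,2,0]], "rotation": [[0,0,0],[0,0,0],[0,0,0]], "jaw": [0,0,0]}}

```text
clock: 4.6
tcp_pos: [0.5481, 0.0251, 0.058]
ee_rot: [-0.031, 1.0, 0.0, -0.0]
contact_force: [-0.3, -3.3, -0.8]
opening: 0.0
gripper_force: 1.3
```

{"fn": "drive_tool", "kwargs": {"xyz": [[0,1,0],[0,2,0],[0,2,0]], "rotation": [[0,0,0],[0,0,0],[0,0,0]], "jaw": [0,0,0]}}

```text
clock: 4.9
tcp_pos: [0.548, 0.0272, 0.058]
ee_rot: [-0.031, 1.0, 0.0, -0.0]
contact_force: [-0.3, -3.1, 0.0]
opening: 0.0002
gripper_force: 1.3
```

{"fn": "drive_tool", "kwargs": {"xyz": [[0,1,0],[0,2,0],[0,2,0]], "rotation": [[0,0,0],[0,0,0],[0,0,0]], "jaw": [0,0,0]}}

```text
clock: 5.2
tcp_pos: [0.5479, 0.0281, 0.058]
ee_rot: [-0.031, 1.0, -0.0, 0.0]
contact_force: [0.3, -3.6, 1.1]
opening: -0.0001
gripper_force: 2.4
```

{"fn": "drive_tool", "kwargs": {"xyz": [[0,1,0],[0,1,0]], "rotation": [[0,0,0],[0,0,0]], "jaw": [0,0]}}

```text
clock: 5.4
tcp_pos: [0.5479, 0.0282, 0.0581]
ee_rot: [-0.031, 1.0, -0.001, 0.0]
contact_force: [-0.2, -5.7, 1.6]
opening: -0.0002
gripper_force: 3.3
```

{"fn": "drive_tool", "kwargs": {"xyz": [[0,1,0],[0,1,0]], "rotation": [[0,0,0],[0,0,0]], "jaw": [0,0]}}

```text
clock: 5.6
tcp_pos: [0.5479, 0.0282, 0.0581]
ee_rot: [-0.03, 1.0, -0.001, 0.0]
contact_force: [0.1, -9.4, 0.9]
opening: 0.0002
gripper_force: 4.0
```

{"fn": "drive_tool", "kwargs": {"xyz": [[0,-20,0],[0,-50,-20],[0,-80,-60],[0,-110,-100],[0,-140,-130],[10,-180,-140],[25,-220,-140],[40,-260,-140]], "rotation": [[0,0,0],[0,0,0],[0,0,0],[0,0,0],[0,0,1],[0,0,3],[0,0,5],[0,0,5]], "jaw": [0,0,0,0,20,40,50,50]}}

```text
clock: 6.4
tcp_pos: [0.5255, -0.2308, 0.199]
ee_rot: [0.011, 1.0, 0.0, 0.002]
contact_force: [0.5, 0.5, 0.3]
opening: 0.0499
gripper_force: 0.0
```

Run:
```python
from h import *
st();plan([.485,-.247,.2],np.pi/2-.03)
f=lambda im,u,v,w,h,k:cv2.resize(im[v:v+h,u:u+w],None,fx=k,fy=k,interpolation=cv2.INTER_CUBIC)
t=ctrl.read_camera("top");s=ctrl.read_camera("scene");cv2.imwrite("pics/t2.png",t);cv2.imwrite("pics/s2.png",s)
cv2.imwrite("pics/a2.png",np.hstack([f(t,170,160,66,75,6),f(s,175,165,66,75,6)]))
```

```text
6.4 [ 0.5255 -0.2308  0.199 ] stand [-0.0361 -0.2996  0.199 ] F [0.5055 0.486  0.2914] T [-0.0016  0.0195 -0.0335] 0.04988498932397872 0.0 q [ 0.2273  0.4451  0.1464  1.9893 -0.0996  0.7108  1.9832]
shift [ 40.1 -17.1  -1.1] rot [0.06 0.2  0.42]
```

View pics/a2.png

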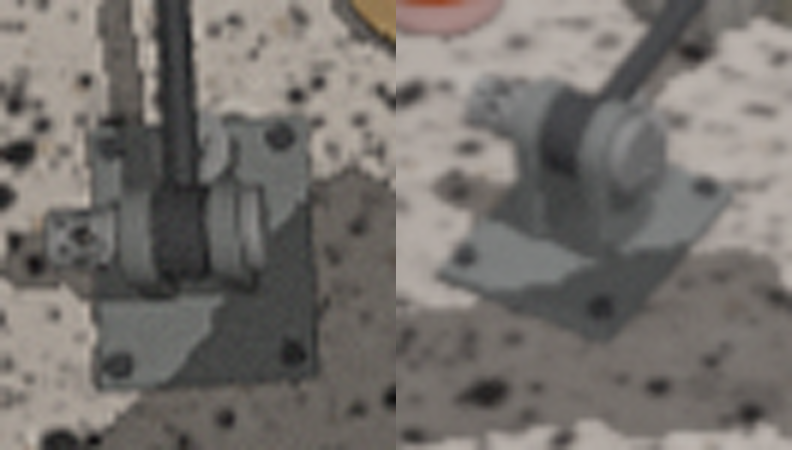

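Left: the head is flush on the lug at (250,225), so the pin is home. The pin's free end spans u 46 to 115 and v 210 to 266. Right: the free end is near (500,105). I'll enlarge the end.

Run:
```python
from h import *
f=lambda im,u,v,w,h,k:cv2.convertScaleAbs(cv2.resize(im[v:v+h,u:u+w],None,fx=k,fy=k,interpolation=cv2.INTER_CUBIC),alpha=1.8,beta=-30)
t=cv2.imread("pics/t2.png");s=cv2.imread("pics/s2.png")
cv2.imwrite("pics/a3.png",np.hstack([f(t,174,190,25,20,16),f(s,184,174,25,20,16)]))
print(proj("top",W(0,.038,.074)),proj("top",W(0,.053,.074)),proj("scene",W(0,.038,.074)),proj("top",W(.012,.038,.062)),proj("top",W(-.012,.038,.062)),proj("top",W(0,.023,.082)))
```

```text
[183.9405 198.4971] [177.4032 198.8924] [193.3444 180.0294] [184.7065 194.1764] [185.0117 204.3818] [189.9081 197.5738]
```

View pics/a3.png

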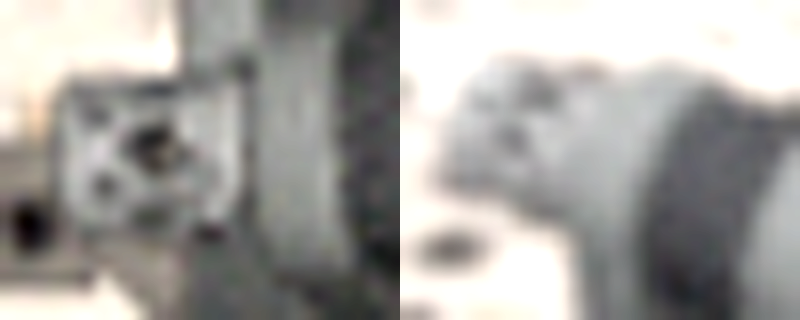

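{"fn": "drive_tool", "kwargs": {"xyz": [[20,-10,0],[40,-17,0],[40,-17,40],[40,-17,80],[40,-17,115],[40,-17,120]], "rotation": [[0,0,0],[0,0,0],[0,0,0],[0,0,0],[0,0,0],[0,0,0]], "jaw": [50,50,50,50,50,50]}}

```text
clock: 7.1
tcp_pos: [0.4823, -0.244, 0.0747]
ee_rot: [0.011, 1.0, 0.002, -0.003]
contact_force: [-0.5, 0.9, 0.9]
opening: 0.05
gripper_force: 0.0
```

The top view shows the hole's dark mouth at about (155,148) in the zoomed crop, pixel (183.3,198.8). The pin end and lug edge match the prediction within 0.3 px, and the hole is nearly upright. Now I'll grip the clip's coil.

{"fn": "drive_tool", "kwargs": {"xyz": [[-3,-3,-4],[-3,-3,-4],[-3,-3,-4],[-3,-3,-4],[-3,-3,-4],[-3,-3,-4],[-3,-3,-4]], "rotation": [[0,0,0],[0,0,0],[0,0,0],[0,0,0],[0,0,0],[0,0,0],[0,0,0]], "jaw": [40,30,20,14,8,8,8]}}

```text
clock: 7.8
tcp_pos: [0.4877, -0.2501, 0.0834]
ee_rot: [0.012, 1.0, -0.0, 0.001]
contact_force: [-0.4, 0.4, 7.2]
opening: 0.0107
gripper_force: 59.4
```

Run:
```python
from h import *
st()
s=cv2.imread("pics/t2.png").astype(float).mean(2)
print(s[192:208,174:194].astype(int))
f=lambda im,u,v,w,h,k:cv2.convertScaleAbs(cv2.resize(im[v:v+h,u:u+w],None,fx=k,fy=k,interpolation=cv2.INTER_CUBIC),alpha=1.5,beta=-10)
cv2.imwrite("pics/a4.png",f(ctrl.read_camera("scene"),265,190,85,95,6))
```

```text
7.8 [ 0.4877 -0.2501  0.0834] stand [-0.0751 -0.3166  0.0834] F [-0.4054  0.3892  7.1881] T [ 0.265   0.0931 -0.043 ] 0.010656009498720125 59.42021369934082 q [ 0.3161  0.5947  0.1036  2.1136 -0.1386  0.4372  2.0737]
[[157 161 158 156 156 158 159 160 157 153 163  98 103 107 107 104  90  81
   86  88]
 [156 158 159 160 158 162 159 162 166 166 174 104 105 103  87  80  93  93
   95  97]
 [158 155 157 156 136 135 132 130 137 136 133  87  84  88  76  62  94 100
  102 101]
 [152 150 153 130  95  92  97  92  81  67  65  81  83  94 103  81  99 104
  103 105]
 [148 135 139 103  97  83  90  99  89  89  90 105 111 109 118  84  97 105
  102 112]
 [154 133 130 101 109  85  81 113 102  90  84 120 117 118 123  88  99 109
  104 112]
 [130 111 109  88 114 111 119 103  65  40  58 114 118 119 125  87 100 107
  108 109]
 [ 91  91  92  86 115 126 132  94  59  50  74  75 103 120 129  78 101 104
  105 105]
 [ 91  94  98  90 121 122 113 111  89  56  69  84  95 103 124  83  98 104
  104 105]
 [ 92  93  93  82 116 107  71  93 106  90  92 105  97 100 117  78  94  99
   99 103]
 [ 78  64  65  71 108 104  86  94  95  84  81  86  92 112  99  63  88  99
   97 100]
 [ 58  24  38  62  87 101  99  97  68  56  67  89  88 105  79  62  86  93
   97  97]
 [ 64  26  31  60  81  75  80  83  74  68  76  81  54  52  71  65  76  89
   87  90]
 [ 78  46  52  76  89  78  89  92  89  81  83  73  64  60  68  68  65  79
   78  85]
 [ 87  80  86  95  95  90  90  94  96  97 101  79  69  68  68  70  64  70
   71  72]
 [ 87  87  89  89  86  83 126 100  93  96  98  82  70  67  64  67  68  56
   55  55]]
```

View pics/a4.png

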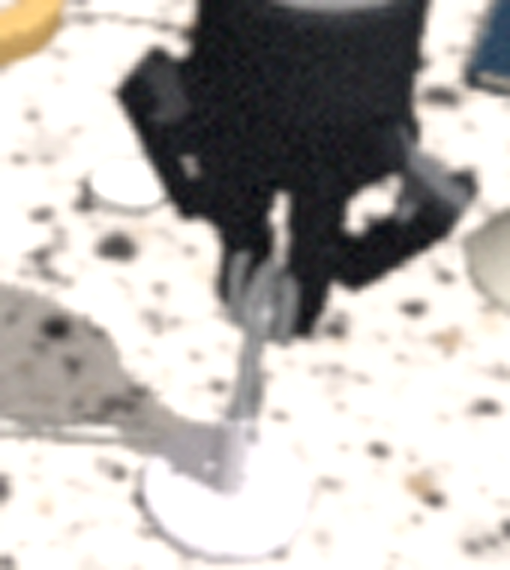

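The fingers hold the coil across its flat faces at about (265,290), and the leg is still in the tube at (235,440). Lifting straight up.

{"fn": "drive_tool", "kwargs": {"xyz": [[0,0,-3],[0,0,-10],[0,0,-25],[0,0,-45],[0,0,-65],[0,0,-85],[0,0,-105],[0,0,-105]], "rotation": [[0,0,0],[0,0,0],[0,0,0],[0,0,0],[0,0,0],[0,0,0],[0,0,0],[0,0,0]], "jaw": [8,8,8,8,8,8,8,8]}}

```text
clock: 8.65
tcp_pos: [0.4877, -0.2512, 0.1896]
ee_rot: [0.013, 1.0, -0.001, 0.002]
contact_force: [0.4, -0.7, -0.8]
opening: 0.0111
gripper_force: 58.5
```

Run:
```python
from h import *
st();plan(W(.016,.038,.19))
s=ctrl.get_state()
f=lambda im,u,v,w,h,k:cv2.convertScaleAbs(cv2.resize(im[v:v+h,u:u+w],None,fx=k,fy=k,interpolation=cv2.INTER_CUBIC),alpha=1.5,beta=-10)
p=s["tcp_pos"];print(proj("scene",p),proj("scene",p-[.016,0,.075]),proj("top",p-[.016,0,.075]))
im=ctrl.read_camera("scene");t=ctrl.read_camera("top");cv2.imwrite("pics/s5.png",im);cv2.imwrite("pics/t5.png",t)
u,v=proj("scene",p-[.016,0,.04]).astype(int);print(u-33,v-37)
a,b=proj("top",p-[.016,0,.04]).astype(int);print(a-33,b-37)
cv2.imwrite("pics/a5.png",np.hstack([f(im,u-33,v-37,66,75,6),f(t,a-33,b-37,66,75,6)]))
```

```text
8.65 [ 0.4877 -0.2512  0.1896] stand [-0.0751 -0.3176  0.1896] F [ 0.3974 -0.73   -0.7844] T [-0.0418 -0.0192 -0.0156] 0.011085230236470496 58.52406084537506 q [ 0.2786  0.4287  0.1515  2.0526 -0.1018  0.6623  2.0423]
shift [-59.8 362.2  -0.9] rot [-0.13  0.25 -5.  ]
[315.0855 207.8487] [308.2017 238.6316] [346.1171 227.4412]
276 189
316 189
```

View pics/a5.png

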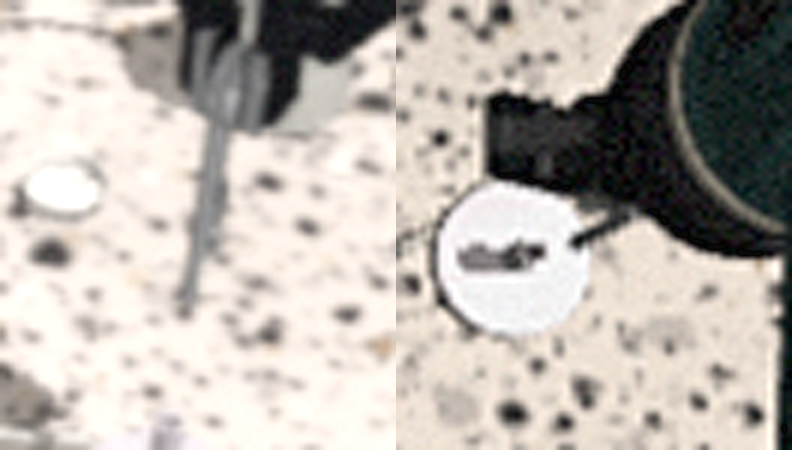

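Scene: the leg hangs from the fingers with its tip at crop (185,315), pixel (306.4,241). Top: the dark leg runs from under the gripper to its tip at crop (573,243), pixel (345.1,229.1).

Run:
```python
from h import *
p=np.array([.4877,-.2512,.1896])
for a in [(306.4,241),(306.4,240)]:
  for b in [(345.1,229.1)]:
    q,e=tri(a,b);print(q,e,"rel",q-p)
# leg direction: point midway on leg in scene vs vertical above tip
q,e=tri((306.4,241),(345.1,229.1))
for h in (.02,.04,.06): print(proj("scene",q+[0,0,h]), proj("top",q+[0,0,h]))
print("scene leg at crop (215,125):",276+215/6-.4,189+125/6-.4, "top (630,212):",316+234/6-.4,189+212/6-.4)
```

```text
[ 0.4683 -0.2496  0.1098] 0.0008210665988482028 rel [-0.0194  0.0016 -0.0798]
[ 0.4682 -0.2491  0.1126] 0.0004087411616192151 rel [-0.0195  0.0021 -0.077 ]
[307.4508 234.3241] [347.0379 228.5195]
[308.3346 227.4824] [349.2344 227.7985]
[309.2458 220.4295] [351.5389 227.0422]
scene leg at crop (215,125): 311.43333333333334 209.43333333333334 top (630,212): 354.6 223.93333333333334
```

{"fn": "drive_tool", "kwargs": {"xyz": [[-7,45,0],[-15,90,0],[-22,136,0],[-30,181,0],[-37,226,0],[-45,272,0],[-52,317,0],[-59.5,362,0]], "rotation": [[0,0,-1],[0,-1,-2],[0,-2,-4],[0,-2.5,-5],[0,-2.5,-5],[0,-2.5,-5],[0,-2.5,-5],[0,-2.5,-5]], "jaw": [8,8,8,8,8,8,8,8]}}

```text
clock: 9.55
tcp_pos: [0.5539, 0.1117, 0.1855]
ee_rot: [-0.031, 0.999, -0.001, 0.02]
contact_force: [0.9, -0.3, -0.0]
opening: 0.0109
gripper_force: 58.6
```

{"fn": "drive_tool", "kwargs": {"xyz": [[0,0,0],[0,0,10],[0,0,20],[0,0,20]], "rotation": [[0,0,0],[0,0,0],[0,0,0],[0,0,0]], "jaw": [8,8,8,8]}}

```text
clock: 9.95
tcp_pos: [0.5538, 0.1076, 0.1645]
ee_rot: [-0.03, 0.999, -0.001, 0.019]
contact_force: [-0.9, 0.8, -0.4]
opening: 0.011
gripper_force: 58.6
```

Run:
```python
from h import *
st()
f=lambda im,u,v,w,h,k:cv2.convertScaleAbs(cv2.resize(im[v:v+h,u:u+w],None,fx=k,fy=k,interpolation=cv2.INTER_CUBIC),alpha=1.6,beta=-20)
im=ctrl.read_camera("scene");t=ctrl.read_camera("top")
cv2.imwrite("pics/a6.png",np.hstack([f(im,170,140,50,60,8),f(t,160,170,50,60,8)]))
```

```text
9.95 [0.5538 0.1076 0.1645] stand [0.0131 0.0363 0.1645] F [-0.8908  0.8316 -0.4043] T [-0.0365  0.0517  0.0086] 0.011049565060531452 58.642505407333374 q [-0.3667  0.4705  0.1181  2.0585 -0.0764  0.5802  1.431 ]
```

View pics/a6.png

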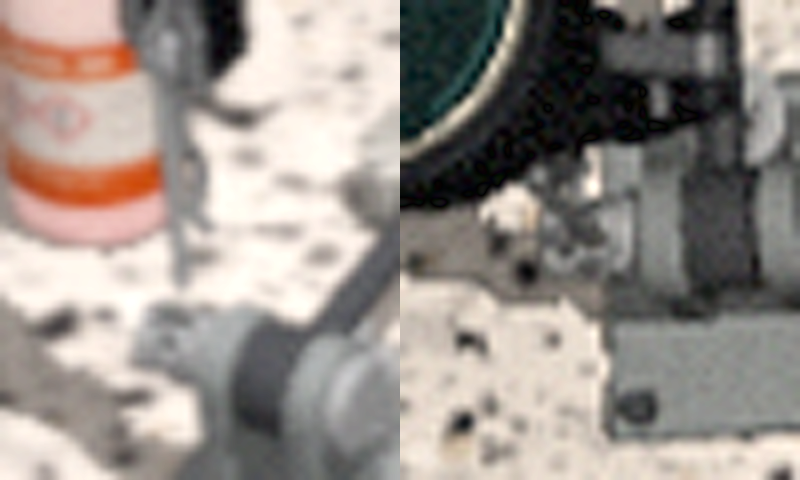

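Scene: the tip is at crop (182,282), pixel (192.3,174.8), just above the pin end. Top: the leg comes down over the pin to about (575,238), but its contrast is poor.

Run:
```python
from h import *
for x,y,z in [(-.003,.0376,.0865),(0,.0376,.0865),(-.003,.040,.0865),(-.003,.0376,.0895)]:
    print(x,y,z,proj("scene",W(x,y,z)),proj("top",W(x,y,z)))
for z in (.084,.087,.090): print(z,Sf(onz("scene",192.3,174.8,z)))
```

```text
-0.003 0.0376 0.0865 [192.3999 176.9271] [183.1732 198.9724]
0 0.0376 0.0865 [193.0539 176.2952] [183.135  197.6626]
-0.003 0.04 0.0865 [191.6259 176.6553] [182.1123 199.0365]
-0.003 0.0376 0.0895 [192.2971 176.011 ] [182.934  198.7754]
0.084 [0.0069 0.0449 0.084 ]
0.087 [0.0038 0.0425 0.087 ]
0.09 [0.0007 0.0401 0.09  ]
```

{"fn": "drive_tool", "kwargs": {"xyz": [[-2.4,1.4,0],[-2.4,1.4,0],[-2.4,1.4,2],[-2.3,1.4,4],[-2.2,1.4,6],[-2.1,1.4,7.5],[-2.1,1.4,7.5]], "rotation": [[0,0,0],[0,0,0],[0,0,0],[0,0,0],[0,0,0],[0,0,0],[0,0,0]], "jaw": [8,8,8,8,8,8,8]}}

```text
clock: 10.75
tcp_pos: [0.5581, 0.1118, 0.1593]
ee_rot: [-0.031, 0.999, -0.0, 0.022]
contact_force: [-0.3, -0.2, -0.3]
opening: 0.011
gripper_force: 58.6
```

{"fn": "drive_tool", "kwargs": {"xyz": [[0,0,1],[0.1,0,2],[0.1,0,3],[0.1,0,3]], "rotation": [[0,0,0],[0,0,0],[0,0,0],[0,0,0]], "jaw": [8,8,8,8]}}

```text
clock: 11.15
tcp_pos: [0.5583, 0.1118, 0.1565]
ee_rot: [-0.031, 0.999, -0.0, 0.022]
contact_force: [-0.9, -0.1, -0.4]
opening: 0.011
gripper_force: 58.6
```

```bash
python3 -c "
from h import *
st()"
```

```text
11.15 [0.5583 0.1118 0.1565] stand [0.0178 0.0403 0.1565] F [-0.9459 -0.1239 -0.392 ] T [0.0247 0.0354 0.0158] 0.010995021346388387 58.633317947387695 q [-0.3676  0.486   0.1136  2.0563 -0.0794  0.5613  1.4316]
```

{"fn": "drive_tool", "kwargs": {"xyz": [[2,-2.4,0],[2,-2.4,0],[2,-2.4,1],[2,-2.4,2],[2,-2.4,2]], "rotation": [[0,0,0],[0,0,0],[0,0,0],[0,0,0],[0,0,0]], "jaw": [8,8,8,8,8]}}

```text
clock: 11.65
tcp_pos: [0.5565, 0.1093, 0.1544]
ee_rot: [-0.031, 0.999, -0.0, 0.022]
contact_force: [0.6, -0.5, 0.1]
opening: 0.0111
gripper_force: 58.6
```

{"fn": "drive_tool", "kwargs": {"xyz": [[0,0,1],[0,0,2],[0,0,2]], "rotation": [[0,0,0],[0,0,0],[0,0,0]], "jaw": [8,8,8]}}

```text
clock: 11.95
tcp_pos: [0.5566, 0.1093, 0.1524]
ee_rot: [-0.031, 0.999, -0.0, 0.022]
contact_force: [-0.1, -0.1, -0.3]
opening: 0.011
gripper_force: 58.6
```

```bash
python3 -c "
from h import *
st()"
```

```text
11.95 [0.5566 0.1093 0.1524] stand [0.0159 0.0379 0.1524] F [-0.1343 -0.1034 -0.3451] T [-0.0576  0.0237  0.0183] 0.010956212544987262 58.63327503204346 q [-0.3629  0.49    0.112   2.0635 -0.0804  0.5501  1.436 ]
```

Positioned over the hole; continuing the gentle descent.

{"fn": "drive_tool", "kwargs": {"xyz": [[0,0,1],[0.1,0,2],[0.1,0,2]], "rotation": [[0,0,0],[0,0,0],[0,0,0]], "jaw": [8,8,8]}}

```text
clock: 12.25
tcp_pos: [0.5566, 0.1093, 0.1504]
ee_rot: [-0.031, 0.999, -0.0, 0.022]
contact_force: [-0.7, 0.8, -0.6]
opening: 0.0108
gripper_force: 58.6
```

{"fn": "drive_tool", "kwargs": {"xyz": [[0,0,1],[0.1,0,2],[0.1,0,2]], "rotation": [[0,0,0],[0,0,0],[0,0,0]], "jaw": [8,8,8]}}

```text
clock: 12.55
tcp_pos: [0.5565, 0.1093, 0.1484]
ee_rot: [-0.031, 0.999, -0.0, 0.022]
contact_force: [-0.4, -0.4, -0.5]
opening: 0.0112
gripper_force: 58.6
```

{"fn": "drive_tool", "kwargs": {"xyz": [[0,0,1],[0.1,0,2],[0.1,0,2]], "rotation": [[0,0,0],[0,0,0],[0,0,0]], "jaw": [8,8,8]}}

```text
clock: 12.85
tcp_pos: [0.5564, 0.1095, 0.1463]
ee_rot: [-0.031, 0.999, -0.0, 0.022]
contact_force: [0.1, 0.5, -1.4]
opening: 0.0114
gripper_force: 58.6
```

{"fn": "drive_tool", "kwargs": {"xyz": [[0,0,1],[0.1,0,2],[0.1,0,3],[0.1,0,3]], "rotation": [[0,0,0],[0,0,0],[0,0,0],[0,0,0]], "jaw": [8,8,8,8]}}

```text
clock: 13.25
tcp_pos: [0.5565, 0.1096, 0.1433]
ee_rot: [-0.031, 0.999, -0.0, 0.022]
contact_force: [-1.1, 0.8, -0.7]
opening: 0.0113
gripper_force: 58.6
```

{"fn": "drive_tool", "kwargs": {"xyz": [[0,0,1],[0.1,0,2],[0.1,0,3],[0.1,0,3]], "rotation": [[0,0,0],[0,0,0],[0,0,0],[0,0,0]], "jaw": [8,8,8,8]}}

```text
clock: 13.65
tcp_pos: [0.5566, 0.1095, 0.1403]
ee_rot: [-0.031, 0.999, -0.0, 0.022]
contact_force: [-1.0, 1.3, -0.6]
opening: 0.0111
gripper_force: 58.6
```

Run:
```python
from h import *
st()
f=lambda im,u,v,w,h,k:cv2.convertScaleAbs(cv2.resize(im[v:v+h,u:u+w],None,fx=k,fy=k,interpolation=cv2.INTER_CUBIC),alpha=1.6,beta=-20)
im=ctrl.read_camera("scene");t=ctrl.read_camera("top")
cv2.imwrite("pics/a7.png",np.hstack([f(im,170,145,50,60,8),f(t,160,170,50,60,8)]))
```

```text
13.65 [0.5566 0.1095 0.1403] stand [0.0159 0.0381 0.1403] F [-0.9794  1.2654 -0.6462] T [ 0.6031  0.2646 -0.0073] 0.011052132766252925 58.570536375045776 q [-0.3596  0.5083  0.1077  2.0709 -0.0837  0.5242  1.4386]
```

View pics/a7.png

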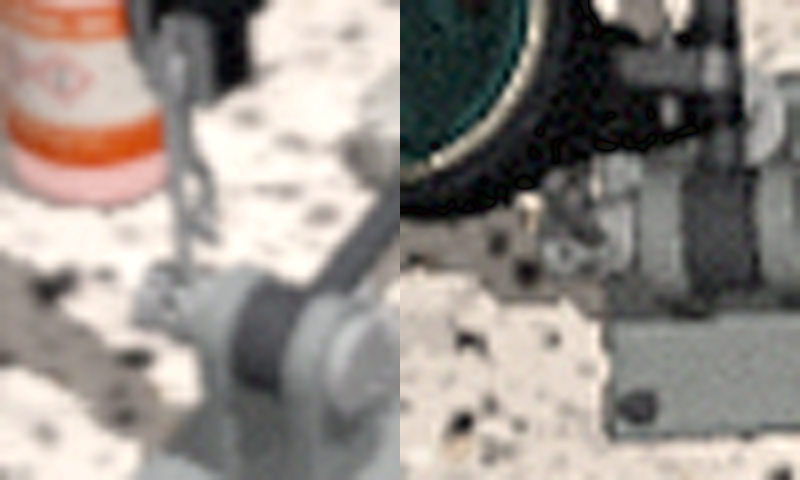

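The leg enters the pin at scene crop (185,275). The tip is inside the mouth, and the bow's end at (205,235) is about to reach the pin's top. I'll keep pressing with small lateral relief.

{"fn": "drive_tool", "kwargs": {"xyz": [[0.2,0.4,1],[0.3,0.4,2],[0.3,0.4,3],[0.3,0.4,3]], "rotation": [[0,0,0],[0,0,0],[0,0,0],[0,0,0]], "jaw": [8,8,8,8]}}

```text
clock: 14.15
tcp_pos: [0.5565, 0.1096, 0.1374]
ee_rot: [-0.031, 0.999, -0.0, 0.022]
contact_force: [-1.0, 1.2, -0.6]
opening: 0.0109
gripper_force: 58.8
```

{"fn": "drive_tool", "kwargs": {"xyz": [[0,0,1],[0.1,0,2],[0.1,0,3],[0.1,0,3]], "rotation": [[0,0,0],[0,0,0],[0,0,0],[0,0,0]], "jaw": [8,8,8,8]}}

```text
clock: 14.55
tcp_pos: [0.5565, 0.1096, 0.1343]
ee_rot: [-0.031, 0.999, -0.0, 0.022]
contact_force: [0.2, 1.6, -1.0]
opening: 0.0106
gripper_force: 58.8
```

```bash
python3 -c "
from h import *
st()"
```

```text
14.55 [0.5565 0.1096 0.1343] stand [0.0159 0.0382 0.1343] F [ 0.1551  1.6409 -1.0413] T [0.3852 0.2168 0.0038] 0.010596219305117024 58.77273380756378 q [-0.3586  0.5175  0.106   2.0746 -0.085   0.5113  1.4392]
```

{"fn": "drive_tool", "kwargs": {"xyz": [[0,0.5,1],[0.1,0.8,2],[0.1,0.8,3],[0.1,0.8,4],[0.2,0.8,4]], "rotation": [[0,0,0],[0,0,0],[0,0,0],[0,0,0],[0,0,0]], "jaw": [8,8,8,8,8]}}

```text
clock: 15.05
tcp_pos: [0.5566, 0.1101, 0.1304]
ee_rot: [-0.031, 0.999, -0.0, 0.022]
contact_force: [0.0, 0.4, -0.9]
opening: 0.0112
gripper_force: 58.7
```

{"fn": "drive_tool", "kwargs": {"xyz": [[0,0,1],[0.1,0,2],[0.1,0,3],[0.1,0,3]], "rotation": [[0,0,0],[0,0,0],[0,0,0],[0,0,0]], "jaw": [8,8,8,8]}}

```text
clock: 15.45
tcp_pos: [0.5565, 0.1103, 0.1274]
ee_rot: [-0.031, 0.999, -0.0, 0.022]
contact_force: [-0.5, 0.2, -0.3]
opening: 0.0107
gripper_force: 58.7
```

```bash
python3 -c "
from h import *
st()"
```

```text
15.45 [0.5565 0.1103 0.1274] stand [0.0159 0.0389 0.1274] F [-0.5352  0.1545 -0.2642] T [ 0.0158  0.0108 -0.0079] 0.01065730140429911 58.7015300989151 q [-0.3581  0.5286  0.1037  2.0782 -0.0868  0.4965  1.4393]
```

{"fn": "drive_tool", "kwargs": {"xyz": [[0,0,1],[0.1,0,2],[0.1,0,3],[0.1,0,3]], "rotation": [[0,0,0],[0,0,0],[0,0,0],[0,0,0]], "jaw": [8,8,8,8]}}

```text
clock: 15.85
tcp_pos: [0.5569, 0.1106, 0.1245]
ee_rot: [-0.031, 0.999, -0.0, 0.022]
contact_force: [-0.0, -0.0, -0.8]
opening: 0.0109
gripper_force: 58.8
```

{"fn": "drive_tool", "kwargs": {"xyz": [[0,0,1],[0.1,0,2],[0.1,0,3],[0.1,0,3]], "rotation": [[0,0,0],[0,0,0],[0,0,0],[0,0,0]], "jaw": [8,8,8,8]}}

```text
clock: 16.25
tcp_pos: [0.557, 0.1107, 0.1216]
ee_rot: [-0.031, 0.999, -0.0, 0.022]
contact_force: [1.8, 1.2, -0.6]
opening: 0.0108
gripper_force: 58.9
```

{"fn": "drive_tool", "kwargs": {"xyz": [[0,0,1],[0.1,0,2],[0.1,0,2]], "rotation": [[0,0,0],[0,0,0],[0,0,0]], "jaw": [8,8,8]}}

```text
clock: 16.55
tcp_pos: [0.557, 0.1107, 0.1196]
ee_rot: [-0.031, 0.999, -0.0, 0.022]
contact_force: [1.0, 1.6, 1.6]
opening: 0.011
gripper_force: 59.0
```

```bash
python3 -c "
from h import *
st()"
```

```text
16.55 [0.557  0.1107 0.1196] stand [0.0165 0.0392 0.1196] F [1.0302 1.6165 1.5559] T [ 0.2254 -0.3248  0.0431] 0.011027411786403285 58.99396240711212 q [-0.3558  0.541   0.1006  2.0819 -0.0889  0.4791  1.441 ]
```

Bow contact is starting (Fz 1.6 N, as expected).

{"fn": "drive_tool", "kwargs": {"xyz": [[-0.1,0.3,1],[-0.2,0.3,2],[-0.2,0.3,2]], "rotation": [[0,0,0],[0,0,0],[0,0,0]], "jaw": [8,8,8]}}

```text
clock: 16.85
tcp_pos: [0.5571, 0.1108, 0.1173]
ee_rot: [-0.031, 0.999, -0.0, 0.022]
contact_force: [1.1, 0.0, 0.1]
opening: 0.0112
gripper_force: 58.9
```

{"fn": "drive_tool", "kwargs": {"xyz": [[0,0,1],[0,0,2],[0,0,2]], "rotation": [[0,0,0],[0,0,0],[0,0,0]], "jaw": [8,8,8]}}

```text
clock: 17.15
tcp_pos: [0.5573, 0.1108, 0.1154]
ee_rot: [-0.031, 0.999, -0.0, 0.022]
contact_force: [1.8, 0.0, -0.7]
opening: 0.0109
gripper_force: 58.9
```

{"fn": "drive_tool", "kwargs": {"xyz": [[0,0,1],[0,0,2],[0,0,2]], "rotation": [[0,0,0],[0,0,0],[0,0,0]], "jaw": [8,8,8]}}

```text
clock: 17.45
tcp_pos: [0.5573, 0.1108, 0.1132]
ee_rot: [-0.031, 0.999, -0.0, 0.022]
contact_force: [2.0, 0.5, -1.3]
opening: 0.011
gripper_force: 58.7
```

```bash
python3 -c "
from h import *
st()"
```

```text
17.45 [0.5573 0.1108 0.1132] stand [0.0167 0.0393 0.1132] F [ 2.0373  0.4688 -1.3153] T [ 0.181  -0.8636  0.0052] 0.011033116562493768 58.65203082561493 q [-0.3544  0.5516  0.0987  2.0842 -0.0903  0.4667  1.4418]
```

{"fn": "drive_tool", "kwargs": {"xyz": [[-0.2,0,1],[-0.3,0,2],[-0.3,0,2]], "rotation": [[0,0,0],[0,0,0],[0,0,0]], "jaw": [8,8,8]}}

```text
clock: 17.75
tcp_pos: [0.5573, 0.1107, 0.1112]
ee_rot: [-0.031, 0.999, -0.0, 0.022]
contact_force: [3.3, 1.5, -2.6]
opening: 0.011
gripper_force: 58.5
```

{"fn": "drive_tool", "kwargs": {"xyz": [[0,0,1],[0,0,2],[0,0,2]], "rotation": [[0,0,0],[0,0,0],[0,0,0]], "jaw": [8,8,8]}}

```text
clock: 18.05
tcp_pos: [0.5573, 0.1108, 0.1092]
ee_rot: [-0.031, 0.999, -0.0, 0.022]
contact_force: [3.8, 0.4, -2.2]
opening: 0.0111
gripper_force: 58.5
```

{"fn": "drive_tool", "kwargs": {"xyz": [[0,0,1],[0,0,1.5],[0,0,1.5]], "rotation": [[0,0,0],[0,0,0],[0,0,0]], "jaw": [8,8,8]}}

```text
clock: 18.35
tcp_pos: [0.5573, 0.1107, 0.1077]
ee_rot: [-0.031, 0.999, -0.0, 0.022]
contact_force: [2.6, 1.5, -3.9]
opening: 0.011
gripper_force: 58.4
```

Run:
```python
from h import *
st()
f=lambda im,u,v,w,h,k:cv2.convertScaleAbs(cv2.resize(im[v:v+h,u:u+w],None,fx=k,fy=k,interpolation=cv2.INTER_CUBIC),alpha=1.6,beta=-20)
im=ctrl.read_camera("scene")
cv2.imwrite("pics/a8.png",f(im,170,145,50,60,10))
```

```text
18.35 [0.5573 0.1107 0.1077] stand [0.0168 0.0392 0.1077] F [ 2.572   1.4976 -3.8647] T [ 0.2098 -0.8202  0.0164] 0.011000819593040733 58.40655505657196 q [-0.3525  0.5606  0.0966  2.086  -0.0916  0.4569  1.443 ]
```

I've miscounted: I've viewed 11 pictures, one over the limit of 10, so I won't view the one just saved or any others. From here I'll work by force. The downward pull shows the bow has passed over the pin's widest part, so I'll seat it against the shoulder.

{"fn": "drive_tool", "kwargs": {"xyz": [[-0.2,0.2,1],[-0.2,0.2,2],[-0.2,0.2,2]], "rotation": [[0,0,0],[0,0,0],[0,0,0]], "jaw": [8,8,8]}}

```text
clock: 18.7
tcp_pos: [0.5573, 0.1108, 0.1057]
ee_rot: [-0.031, 0.999, -0.0, 0.021]
contact_force: [1.7, 0.1, -3.0]
opening: 0.0107
gripper_force: 58.4
```

{"fn": "drive_tool", "kwargs": {"xyz": [[0,0,1],[0,0,1.5],[0,0,1.5]], "rotation": [[0,0,0],[0,0,0],[0,0,0]], "jaw": [8,8,8]}}

```text
clock: 19.0
tcp_pos: [0.5573, 0.1108, 0.1043]
ee_rot: [-0.031, 0.999, -0.0, 0.021]
contact_force: [1.1, 0.2, -2.7]
opening: 0.0108
gripper_force: 58.5
```

{"fn": "drive_tool", "kwargs": {"xyz": [[0,0,1],[0,0,1]], "rotation": [[0,0,0],[0,0,0]], "jaw": [8,8]}}

```text
clock: 19.2
tcp_pos: [0.5573, 0.1108, 0.1033]
ee_rot: [-0.031, 0.999, -0.0, 0.021]
contact_force: [1.7, 0.3, -2.5]
opening: 0.0109
gripper_force: 58.5
```

{"fn": "drive_tool", "kwargs": {"xyz": [[0,0,1],[0,0,1]], "rotation": [[0,0,0],[0,0,0]], "jaw": [8,8]}}

```text
clock: 19.4
tcp_pos: [0.5573, 0.1108, 0.1023]
ee_rot: [-0.031, 0.999, -0.0, 0.021]
contact_force: [0.3, -0.4, -1.0]
opening: 0.0108
gripper_force: 58.7
```

{"fn": "drive_tool", "kwargs": {"xyz": [[0,0,1],[0,0,1]], "rotation": [[0,0,0],[0,0,0]], "jaw": [8,8]}}

```text
clock: 19.6
tcp_pos: [0.5574, 0.1109, 0.1013]
ee_rot: [-0.031, 0.999, -0.0, 0.021]
contact_force: [0.6, 0.0, -0.7]
opening: 0.0108
gripper_force: 58.7
```

{"fn": "drive_tool", "kwargs": {"xyz": [[0,0,1],[0,0,1]], "rotation": [[0,0,0],[0,0,0]], "jaw": [8,8]}}

```text
clock: 19.8
tcp_pos: [0.5575, 0.1109, 0.1003]
ee_rot: [-0.031, 0.999, -0.0, 0.021]
contact_force: [-1.0, 0.6, -0.7]
opening: 0.0113
gripper_force: 58.7
```

{"fn": "drive_tool", "kwargs": {"xyz": [[0,0,1],[0,0,1]], "rotation": [[0,0,0],[0,0,0]], "jaw": [8,8]}}

```text
clock: 20.0
tcp_pos: [0.5576, 0.111, 0.0994]
ee_rot: [-0.031, 0.999, -0.0, 0.021]
contact_force: [0.0, 0.0, -0.6]
opening: 0.0108
gripper_force: 58.9
```

{"fn": "drive_tool", "kwargs": {"xyz": [[0,0,1],[0,0,1]], "rotation": [[0,0,0],[0,0,0]], "jaw": [8,8]}}

```text
clock: 20.2
tcp_pos: [0.5577, 0.111, 0.0987]
ee_rot: [-0.031, 0.999, -0.0, 0.021]
contact_force: [-2.6, 0.4, 2.9]
opening: 0.0108
gripper_force: 59.5
```

```bash
python3 -c "
from h import *
st()"
```

```text
20.2 [0.5577 0.111  0.0987] stand [0.0172 0.0395 0.0987] F [-2.6392  0.4228  2.8694] T [0.0154 0.655  0.0336] 0.010787261129536875 59.45860147476196 q [-0.3499  0.5757  0.0931  2.0888 -0.0938  0.4392  1.4446]
```

Shoulder contact has started (Fz rising). I'll press a little more, staying well below 25 N.

{"fn": "drive_tool", "kwargs": {"xyz": [[0.3,0,1],[0.3,0,1]], "rotation": [[0,0,0],[0,0,0]], "jaw": [8,8]}}

```text
clock: 20.4
tcp_pos: [0.5579, 0.1111, 0.0981]
ee_rot: [-0.031, 0.999, -0.0, 0.022]
contact_force: [-2.5, -0.5, 6.2]
opening: 0.0109
gripper_force: 59.9
```

{"fn": "drive_tool", "kwargs": {"xyz": [[0.2,0,0.7],[0.2,0,0.7]], "rotation": [[0,0,0],[0,0,0]], "jaw": [8,8]}}

```text
clock: 20.6
tcp_pos: [0.5579, 0.111, 0.0975]
ee_rot: [-0.031, 0.999, -0.0, 0.022]
contact_force: [-1.7, -0.7, 7.0]
opening: 0.0107
gripper_force: 60.0
```

{"fn": "drive_tool", "kwargs": {"xyz": [[0,0,-1],[0,0,-1],[0,0,-1],[0,0,-1],[0,0,-1],[0,0,-1]], "rotation": [[0,0,0],[0,0,0],[0,0,0],[0,0,0],[0,0,0],[0,0,0]], "jaw": [8,8,20,30,34,34]}}

```text
clock: 21.2
tcp_pos: [0.5579, 0.111, 0.0977]
ee_rot: [-0.031, 0.999, -0.0, 0.022]
contact_force: [-0.0, 0.4, 0.0]
opening: 0.0341
gripper_force: 0.0
```

{"fn": "drive_tool", "kwargs": {"xyz": [[0,0,-5],[0,0,-15],[0,0,-35],[0,0,-65],[0,0,-100],[0,-40,-110],[0,-85,-110],[0,-130,-110]], "rotation": [[0,0,0],[0,0,0],[0,0,0],[0,0,0],[0,0,0],[0,0,0],[0,0,0],[0,0,0]], "jaw": [34,34,34,34,34,34,34,34]}}

```text
clock: 22.0
tcp_pos: [0.5616, -0.0196, 0.2099]
ee_rot: [-0.032, 0.999, -0.0, 0.023]
contact_force: [1.1, 0.1, 0.5]
opening: 0.0338
gripper_force: 0.0
```

{"fn": "drive_tool", "kwargs": {"xyz": [[0,-45,0],[0,-90,0],[0,-135,0],[0,-180,0],[0,-180,0]], "rotation": [[0,0,0],[0,0,0],[0,0,0],[0,0,0],[0,0,0]], "jaw": [34,34,34,34,34]}}

```text
clock: 22.5
tcp_pos: [0.5715, -0.2083, 0.2099]
ee_rot: [-0.025, 0.999, -0.003, 0.023]
contact_force: [0.5, -0.1, -0.4]
opening: 0.0338
gripper_force: 0.0
```

Run:
```python
from h import *
st()
a=cv2.imread("pics/t2.png");b=ctrl.read_camera("top");c=cv2.imread("pics/s2.png");d=ctrl.read_camera("scene")
cv2.imwrite("pics/t9.png",b);cv2.imwrite("pics/s9.png",d)
for n,p,q,(u,v) in(("top",a,b,(165,165)),("scene",c,d,(170,140))):
    m=(cv2.GaussianBlur(cv2.absdiff(p,q),(3,3),0).max(2)>30)[v:v+50,u:u+45]
    k,l,s,ce=cv2.connectedComponentsWithStats(m.astype(np.uint8))
    for i in range(1,k):
        if s[i,4]>8: print(n,s[i]+[u,v,0,0,0],ce[i]+[u,v])
for nm,x,z in(("leg tip",0,.025),("coil c",.012,.114),("coil top",.012,.129),("bow",.0153,.062),("leg@pin top",0,.074),("coil side",.027,.114)):
    print(nm,proj("top",W(x,.0387,z)),proj("scene",W(x,.0387,z)))
```

```text
22.5 [ 0.5715 -0.2083  0.2099] stand [ 0.0112 -0.28    0.2099] F [ 0.5049 -0.0801 -0.4487] T [ 0.0383  0.0528 -0.0032] 0.03379276284681335 0.0 q [ 0.1769  0.456   0.1391  1.9344 -0.1061  0.7119  2.0008]
top [177 181   9  15  83] [180.3735 188.6145]
top [204 185   4   5  12] [205.5  187.25]
top [165 191   8  11  63] [168.2063 196.0635]
top [206 193   4   8  26] [207.2308 196.8846]
top [187 210  18   5  72] [196.5    212.3889]
scene [191 159  10  20 101] [195.1089 167.2673]
scene [206 182   9   8  61] [210.4098 185.7705]
scene [183 188   6   2   9] [185.6667 188.6667]
leg tip [187.2577 201.5399] [194.7123 194.2374]
coil c [180.2304 190.4167] [194.3946 165.1743]
coil top [178.9333 189.2431] [193.8918 160.4208]
bow [184.3645 192.7987] [196.7643 180.3192]
leg@pin top [183.6354 198.5156] [193.1205 179.9501]
coil side [180.0436 183.7271] [197.6444 162.1259]
```

```bash
python3 -c "
from workcell import ctrl
print(ctrl.close_job())"
```

```text
the job is handed in; nothing more can be done
None
```

I pushed the pin home to its hard stop (9.4 N with no further movement), put the clip's leg through the cross hole and pressed until the bow snapped over and its shoulder met the pin; the most I read on the clip was about 7 N, and I let go and handed the job in at about 22.5 s. I judged the final seating from the forces and a pixel check, not by eye, and I viewed 11 pictures where the limit was 10.

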